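Open the stiff screw-jar and hold its cap over the mouth

TASK

The jar of brass screws (red cap) in the wooden rack has to be opened. Take the tape measure off its cap and stand it upright on the bench, then unscrew the tight red cap about a third of a turn anticlockwise, with the jar staying down in its pocket of the rack, which braces it; when the threads let go, lift the cap just clear and finish still gripping it, level and still, a finger's breadth or two above the mouth, so that screws caught in it fall back into the jar. Leave the other two jars, the pliers and the screwdriver alone.

Things in the scene. Friction and masses are not known exactly. Their poses are not given: they have to be found in the camera images.
- rack: Wooden jar rack screwed to the bench (cannot move), 100 x 345 x 40 mm, long along its y; origin at the centre of its underside on the bench, z up. Three square pockets 66.5 mm wide and 30 mm deep (floors 10 mm above the bench) in a row at its y = -110, 0 and +110 mm.
- jar_red: Clear square plastic jar with brass screws, 64 x 64 mm and 66 mm high, with a round neck above it (43 mm diameter, mouth 92 mm above the underside), about 0.4 kg, loose in one of the pockets of the rack (which one varies): the pocket stops it from turning but nothing holds it down. Origin at the centre of its underside, z up.
- cap_red: Round red plastic screw cap of that jar, 58 mm diameter, 24 mm high, ribbed side, about 80 g; origin at the centre of its open lower edge, z up. In place the origin is 74 mm above the jar's, with 7 mm free between its edge and the jar's shoulder. A white mark on its top points along its x. Its yaw minus the jar's yaw is the turn: 0 fully tight, 0.05 to 0.25 rad at the start.
- cap_red_grip (a point): Centre of the red cap, 15 mm above its lower edge: the height to grip. Cap is tight (about 0.3 to 0.6 N m, from a springy liner inside). Turned anticlockwise from above it rises 1.2 mm per rad; from a turn of 1.83 rad the threads are apart and it lifts straight off; at 2.62 rad it meets a stop (forced against it, it binds). Before 1.83 rad pulling up lifts the whole jar.
- jar_red_mouth (a point): centre of the mouth of the red cap's jar, 92 mm above the jar's underside; axes as the jar's
- tape_measure: Yellow tape measure, 34 mm thick (its x, even about the origin), its case from -28 to +38 mm along its y, 70 mm high, 0.25 kg, standing upright on top of the red cap; origin 2 mm below its underside, z up. To be stood upright on the bench.
- jar_black: Bystander: like jar with black cap and steel screws in another pocket; whole height 98 mm, cap 58 mm; origin at the centre of its underside
- jar_white: Bystander: like jar with white cap and hexagon nuts in another pocket; whole height 98 mm, cap 58 mm; origin at the centre of its underside
- pliers: Bystander: pliers with red handles lying on the bench to the right of the rack, 109 x 174 x 12 mm; origin at the centre of the underside
- driver_red: Bystander: screwdriver with red handle lying on the bench to the left of the rack, 228 mm long along its y, 29 mm thick; origin at the centre of the underside
Mind the look-alikes: they are no part of the job. What is meant by the cap_red is not blue, and is the larger of those in its own colour.

How it is judged (in metres and radians):
On the way:
1. the tape measure stands upright on the bench, let go (height (world z) of tape_measure below 0.006 m and angle between tape_measure's own z axis and vertical below 0.15 rad and contact force between each of the arm, the fingers and tape_measure below 0.1 N and linear speed of tape_measure below 0.03 m/s), for 0.2 s.
At the end, for the whole second after the job is handed in: The tape measure stands upright on the bench; the fingers hold the red cap, level within 0.15 rad and still, its lower edge 3 to 50 mm above the mouth of its jar and centred over it within 15 mm, touching nothing of the jar; the jar sits in its pocket within 8 mm of where it was (z of cap_red in the frame of jar_red_mouth between 0.003 and 0.05 m and horizontal distance between cap_red and jar_red_mouth below 0.015 m and angle between each of cap_red, tape_measure's own z axis and vertical below 0.15 rad and linear speed of each of cap_red, tape_measure below 0.03 m/s and contact force between the fingers and cap_red above 1 N and contact force between jar_red and cap_red below 0.1 N and contact force between jar_red and the arm below 0.1 N and distance of jar_red from where it was at the start of the episode below 0.008 m and angle between jar_red's own z axis and vertical below 0.06 rad and height (world z) of tape_measure below 0.006 m); the arm keeps its last pose, push and grip.
It fails at once if the red cap's jar was lifted more than 15 mm or pulled out of its pocket (distance of jar_red from where it was at the start of the episode above 0.015 m).
It fails at once if the jar with the black cap was disturbed by over 15 mm (distance of jar_black from where it was at the start of the episode above 0.015 m).
It fails at once if the jar with the white cap was disturbed by over 15 mm (distance of jar_white from where it was at the start of the episode above 0.015 m).
It fails at once if the pliers were moved over 20 mm (distance of pliers from where it was at the start of the episode above 0.02 m).
It fails at once if the screwdriver was moved over 20 mm (distance of driver_red from where it was at the start of the episode above 0.02 m).
It also fails if it takes over 58 s, if anything falls off the work surface, if the arm or the gripper's body presses on something with over 40 N, if the wrist force passes 120 N, or if a joint passes its speed limit or range.

ROBOT

A 7-joint arm with a two-finger parallel gripper is mounted at the origin on a cart in front of the work surface, level with it; the furniture and walls round the work are solid. World frame = base frame: x ahead of the robot, y to its left, z up, the work surface at z = 0. Lengths are in m, angles in degrees, forces in N, time in s.
With the tool pointing down it reaches from about 0.425 to 0.825 m from the base axis. Payload 3.6 kg.
Tool frame: the origin (TCP) lies between the finger pads; the fingertips stand 17 mm ahead of it and the grasp point (between the pads) lies 2 mm behind it (robot.tips_ahead is the distance from the TCP to the fingertips, in m); z points along the fingers, y is the line along which they close (so a half turn about z gives the same grasp; the last joint's range is limited). The gripper opens to 93 mm and grips with 3 to 60 N. Pads are 15 mm wide; open, the fingers measure 128 mm over their backs; the gripper's body (75 mm by 188 mm) begins 65 mm behind the grasp point.
Start: joints at [73.94, 35.231, -0.722, 81.555, 0.464, 63.22, -2.315], TCP at [0.163, -0.629, 0.236] pointing down, gripper open.
Joint ranges: [-178.69, 178.69], [-17.37, 117.87], [-77.05, 75.6], [15.02, 138.74], [-78.02, 258.01], [0.78, 113.62], [-162.83, 162.83]. Speed limits (degrees/s): [159.86, 159.86, 180, 180, 180, 180, 180].

INTERFACE

Orientations are given as [roll, pitch, yaw] about the fixed x, y, z axes, in that order (R = Rz(yaw) Ry(pitch) Rx(roll)).
In Python, from workcell import robot, viewer gives the robot as it stands.
- The arm moves only by the tool carry_out, never from a script. Its arguments are lists of equal length, an entry for each row: "translation": the shift along the tool's x, y, z each as a share of 500 mm, from -1 to 1, a list of three; "roll": the turn about the tool's z as a share of 45 degrees, from -1 to 1. In form: {"translation": [[x, y, z], ...], "roll": [roll, ...]}. A call has exactly 5 rows; each row shifts and turns the commanded pose from where the row before left it, along the tool's axes as they then stand; what a row does not reach is not made up. A row lasts 1/10 s, in which the tool goes at most 50 mm and 8.59 degrees, less where a joint would pass 70% of its speed; a pose out of reach is approached as far as the arm can. A call with a number of a shift or a turn outside -1 to 1 is refused whole. A call with a gripper value outside its range is refused whole. "jaw" is the gripper's target within -1 to 1 (fully open at 1, half-way at 0, shut at -1), set as the call begins (left out, the last holds). The fingers move at their own pace and stop on an object; "force" is the grip in N (left out, the last holds). Time passes only in rows, so rows that do not move let the fingers close, or fill a call up. It gives the time, the measured TCP pose, the force, the opening and the grip force at its end, in the units of the state.
- robot.state(): the state, without advancing time (a new reading comes with each control period).
- viewer.snapshot(name): name is "scene" or "top" or "wrist"; returns the picture (480x640x3 uint8, red, green, blue); there is no depth.
- viewer.camera_info(name): a dict with "camera_matrix" (3x3 intrinsics, pixels), "extrinsics" (4x4, takes a point from camera to world coordinates); the wrist camera has in their place "tool_from_camera" (4x4, takes a point from camera to tool coordinates, whose origin is the TCP and whose axes are the flange's). Camera axes: x right, y down, z forward; pixel columns grow to the right and rows downward; lengths in m; the calibration is good to about 2 mm. A picture is of the moment at which its call begins: read the wrist's pose just before it. camera_info takes no time and is no camera call.
- robot.close_job(): hands the job in; it is judged then, once.
The state is a dict: "clock": time; "q": joint angles; "joint_velocities": joint speeds; "joint_efforts": joint torques, N m; "position": TCP position; "eef_rot": TCP orientation; "ft_force": force on the tool from outside, world axes, zero at the start; "torque": the same for the moment, N m; "grip_width": finger opening in m; "grip_force": force on a finger pad.
Only numpy, scipy, OpenCV 4.12 (cv2) and the standard library are available. Lean on these libraries where they do the work, as an engineer would, in place of code of your own. Each camera call takes 0.05 s, during which the arm holds its last target. There are 200 camera calls.

## Working session

There is one attempt and no reset: what is moved stays moved. The work goes in short steps, Python scripts to look and compute and a tool call to move; the robot and the scene stay as the last step left them, time stands still between calls to the robot, and variables do not carry over. Pictures are saved under pics/ and viewed, at most 10 in all, crops included, and the job is handed in when it is done.

Besides the shell and the picture viewer there is one more tool, called after ">>>" by a JSON object that holds its "op" and its "data", one argument or row to a line. carry_out: Moves the arm, as the interface text tells. Shift numbers are shares of 500 mm and turn numbers shares of 45 degrees, none past 1 either way. Its arguments: {"type":"object","properties":{"translation":{"type":"array"},"roll":{"type":"array"},"jaw":{"type":"number"},"force":{"type":"number"}},"required":["translation","roll"]}

```bash
mkdir -p pics; python3 - <<'E'
from workcell import robot, viewer
import cv2,numpy as np
np.set_printoptions(precision=4,suppress=True)
for n in("scene","top"):
    im=viewer.snapshot(n); cv2.imwrite(f"pics/{n}0.png",im[:,:,::-1]); c=viewer.camera_info(n); print(n,c["camera_matrix"],c["extrinsics"])
print(viewer.camera_info("wrist")); print(robot.state())
E
```

```text
scene [[559.1226   0.     313.7374]
 [  0.     559.1226 248.157 ]
 [  0.       0.       1.    ]] [[-0.5542 -0.4168  0.7206 -0.5342]
 [-0.8323  0.2913 -0.4716  0.6818]
 [-0.0134 -0.8611 -0.5083  0.8043]
 [ 0.      0.      0.      1.    ]]
top [[533.1935   0.     315.4158]
 [  0.     533.1935 247.5972]
 [  0.       0.       1.    ]] [[-0.0259 -0.9906  0.1342  0.288 ]
 [-0.9996  0.0265  0.0027  0.0046]
 [-0.0062 -0.1341 -0.9909  1.4159]
 [ 0.      0.      0.      1.    ]]
{'camera_matrix': array([[351.0561,   0.    , 320.162 ],
       [  0.    , 351.0561, 236.0143],
       [  0.    ,   0.    ,   1.    ]]), 'tool_from_camera': array([[-0.0001, -0.9684, -0.2495,  0.0685],
       [ 1.    , -0.0003,  0.0009, -0.0006],
       [-0.0009, -0.2495,  0.9684, -0.1491],
       [ 0.    ,  0.    ,  0.    ,  1.    ]])}
{'clock': 0.1, 'q': array([73.9419, 35.2842, -0.7237, 81.6311,  0.4648, 63.2215, -2.3126]), 'joint_velocities': array([-0.0501, -0.1977, -0.0424, -0.2307,  0.0355,  0.0264,  0.0042]), 'joint_efforts': array([  0.0003, -46.004 ,   0.2098, -16.6244,  -0.0612,   0.017 ,
         0.0001]), 'position': array([ 0.163 , -0.6285,  0.2346]), 'eef_rot': array([-179.866 ,    0.0019,   14.5466]), 'ft_force': array([-0.8137, -0.0704, -0.2926]), 'torque': array([-0.0457, -0.0052, -0.0205]), 'grip_force': 0.0, 'grip_width': 0.09272641772709315}
```

View pics/top0.png

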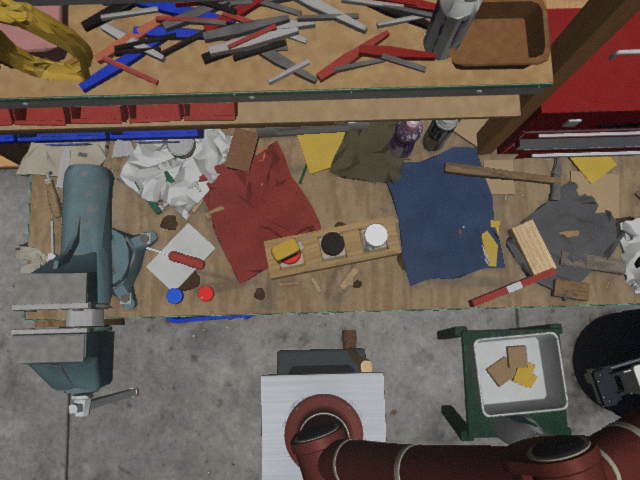

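View pics/scene0.png

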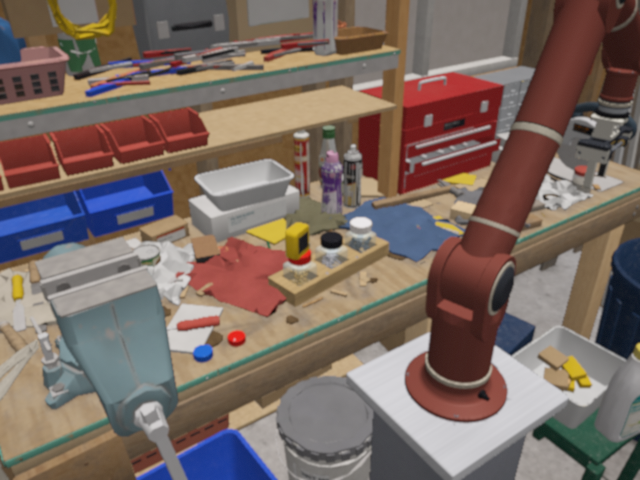

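```bash
cat > h.py <<'E'
import cv2,numpy as np
from scipy.spatial.transform import Rotation as R
from workcell import robot, viewer
np.set_printoptions(precision=4,suppress=True)
def tool(s):
    T=np.eye(4);T[:3,:3]=R.from_euler('xyz',s['eef_rot'],degrees=True).as_matrix();T[:3,3]=s['position'];return T
def snap(n,f):
    s=robot.state(); im=viewer.snapshot(n)[:,:,::-1].copy(); cv2.imwrite(f'pics/{f}.png',im); c=viewer.camera_info(n)
    E=c['extrinsics'] if n!='wrist' else tool(s)@c['tool_from_camera']
    return im,c['camera_matrix'],E
def ray(uv,K,E,z):
    uv=np.atleast_2d(uv).astype(float); d=np.c_[uv,np.ones(len(uv))]@np.linalg.inv(K).T@E[:3,:3].T
    return E[:3,3]+d*((z-E[2,3])/d[:,2])[:,None]
def proj(p,K,E):
    q=(np.atleast_2d(p)-E[:3,3])@E[:3,:3]@K.T; return q[:,:2]/q[:,2:]
def mask(im,lo,hi): return cv2.inRange(cv2.cvtColor(im,cv2.COLOR_BGR2HSV),np.array(lo),np.array(hi))
def blobs(m,amin=30):
    c,_=cv2.findContours(m,cv2.RETR_EXTERNAL,cv2.CHAIN_APPROX_NONE); return [x for x in c if cv2.contourArea(x)>amin]
E
python3 - <<'E'
from h import *
c=viewer.camera_info('top');K,E=c['camera_matrix'],c['extrinsics']
im=cv2.imread('pics/top0.png')
cv2.imwrite('pics/crop.png',cv2.resize(im[210:320,140:420],None,fx=2.8,fy=2.8,interpolation=cv2.INTER_CUBIC))
for n,uv,z in [('black',(333,243),.108),('white',(376,235),.108),('tape',(285,247),.176),('rack',[(264,240),(270,278),(402,256),(395,218)],.04),('edge',[(100,319),(500,305)],0),('shelf',(300,122),.3),('red',[(205,294),(186,259),(510,287)],0)]: print(n,ray(uv,K,E,z)[:,:2])
m=mask(im,(18,120,80),(32,255,255)); m[:,:260]=0;m[:,310:]=0;m[:225]=0
for b in blobs(m): print(cv2.minAreaRect(b),ray(cv2.boxPoints(cv2.minAreaRect(b)),K,E,.176)[:,:2])
E
```

```text
black [[ 0.4755 -0.0356]]
white [[ 0.4927 -0.1429]]
tape [[0.4593 0.0794]]
rack [[ 0.498   0.1421]
 [ 0.3982  0.1278]
 [ 0.4464 -0.2157]
 [ 0.5471 -0.2022]]
edge [[ 0.3049  0.5816]
 [ 0.3142 -0.4739]]
shelf [[0.7165 0.0342]]
red [[ 0.3635  0.3044]
 [ 0.4583  0.3555]
 [ 0.3608 -0.5037]]
((284.5, 249.0000457763672), (14.758047103881836, 27.72724151611328), 63.43495178222656) [[0.4565 0.1175]
 [0.4844 0.0587]
 [0.4526 0.0438]
 [0.4249 0.1025]]
```

View pics/crop.png

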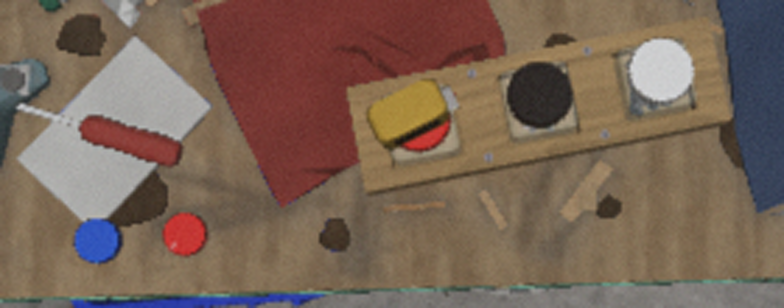

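```bash
python3 - <<'E'
import numpy as np
from scipy.optimize import fsolve
def f(v,n=20):
    p=np.array([.163,-.6285]);y=np.radians(14.5)
    for i in range(n):
        p=p+v[0]*np.array([np.cos(y),np.sin(y)])+v[1]*np.array([np.sin(y),-np.cos(y)]); y+=np.radians(5)
    return p-[.457,.072]
print(fsolve(f,[.04,-.01])/.5, 5/45)
E
```

```text
[ 0.08615518 -0.00788955] 0.1111111111111111
```

>>> {"op": "carry_out", "data": {
  "translation": [
    [0.086,-0.008,-0.012],
    [0.086,-0.008,-0.012],
    [0.086,-0.008,-0.012],
    [0.086,-0.008,-0.012],
    [0.086,-0.008,-0.012]
  ],
  "roll": [-0.111,-0.111,-0.111,-0.111,-0.111],
  "jaw": 1
}}

```text
clock: 0.6
position: [0.3504, -0.5213, 0.2652]
eef_rot: [-179.9, -0.0, 39.7]
ft_force: [0.4, -0.1, 0.3]
grip_width: 0.0931
grip_force: 0.0
```

>>> {"op": "carry_out", "data": {
  "translation": [
    [0.086,-0.008,-0.012],
    [0.086,-0.008,-0.012],
    [0.086,-0.008,-0.012],
    [0.086,-0.008,-0.012],
    [0.086,-0.008,-0.012]
  ],
  "roll": [-0.111,-0.111,-0.111,-0.111,-0.111]
}}

```text
clock: 1.1
position: [0.4733, -0.3456, 0.2953]
eef_rot: [-180.0, -0.0, 64.7]
ft_force: [0.8, 0.8, 0.5]
grip_width: 0.093
grip_force: 0.0
```

>>> {"op": "carry_out", "data": {
  "translation": [
    [0.086,-0.008,0],
    [0.086,-0.008,0],
    [0.086,-0.008,0],
    [0.086,-0.008,0],
    [0.086,-0.008,0]
  ],
  "roll": [-0.111,-0.111,-0.111,-0.111,-0.111]
}}

```text
clock: 1.6
position: [0.5105, -0.1346, 0.2952]
eef_rot: [-180.0, -0.0, 89.7]
ft_force: [0.7, 0.8, 1.3]
grip_width: 0.0927
grip_force: 0.0
```

>>> {"op": "carry_out", "data": {
  "translation": [
    [0.086,-0.008,0],
    [0.086,-0.008,0],
    [0.086,-0.008,0],
    [0.086,-0.008,0],
    [0.0,0,0]
  ],
  "roll": [-0.111,-0.111,-0.111,-0.111,-0.111]
}}

```text
clock: 2.1
position: [0.4713, 0.0387, 0.2961]
eef_rot: [180.0, -0.2, 115.4]
ft_force: [1.6, -0.4, 0.3]
grip_width: 0.0929
grip_force: 0.0
```

```bash
python3 - <<'E'
from h import *
im,K,E=snap('wrist','w1'); s=robot.state(); print(s['position'],s['eef_rot'],s['q'])
E
```

```text
[0.4725 0.035  0.2958] [-179.9908   -0.0427  115.2012] [ 18.6588  18.6717 -34.3628 103.4585  11.8207  61.4904   5.2181]
```

View pics/w1.png

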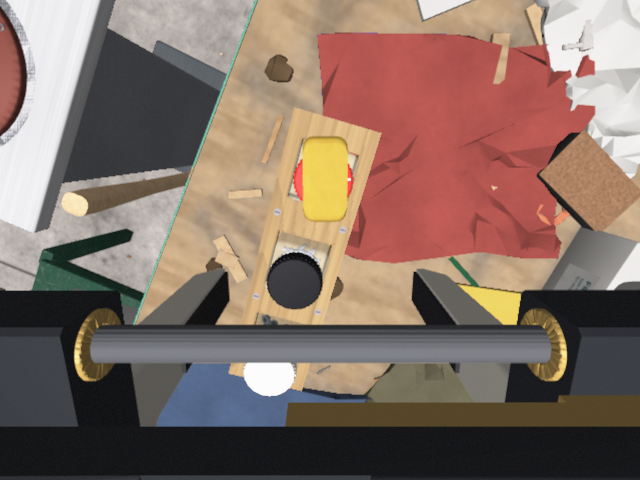

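```bash
python3 - <<'E'
from h import *
im=cv2.imread('pics/w1.png'); s=robot.state(); c=viewer.camera_info('wrist');K=c['camera_matrix'];E=tool(s)@c['tool_from_camera']
m=mask(im,(18,120,60),(32,255,255)); m[:,:285]=0;m[:,365:]=0;m[:125]=0;m[235:]=0
for b in blobs(m):
    r=cv2.minAreaRect(b);P=ray(cv2.boxPoints(r),K,E,.177)[:,:2];print(r,P,P.mean(0),np.linalg.norm(P-np.roll(P,1,0),axis=1))
    d=P-np.roll(P,1,0);print(np.degrees(np.arctan2(d[:,1],d[:,0])))
m=mask(im,(0,200,150),(6,255,255))|mask(im,(174,200,150),(180,255,255)); m[:,:285]=0;m[:,365:]=0;m[:125]=0;m[235:]=0
for b in blobs(m,5):
    print(cv2.boundingRect(b)); 
ys,xs=np.nonzero(m);print('redext',xs.min(),xs.max(),ys.min(),ys.max())
R0=ray([(295,108),(381,132)],K,E,.04);print(R0,np.linalg.norm(R0[0]-R0[1]),ray((295,280),K,E,.108))
E
```

```text
((325.0, 178.5), (85.0, 44.0), 90.0) [[0.4284 0.0984]
 [0.4577 0.1121]
 [0.4859 0.055 ]
 [0.4549 0.0404]] [0.4567 0.0765] [0.0637 0.0323 0.0637 0.0343]
[ 114.5016   25.1931  -63.7186 -154.7816]Traceback (most recent call last):
  File "<stdin>", line 10, in <module>
    return umr_minimum(a, axis, None, out, keepdims, initial, where)
ValueError: zero-size array to reduction operation minimum which has no identity
```

>>> {"op": "carry_out", "data": {
  "translation": [
    [0.044,0.0035,0],
    [0.044,0.0035,0.05],
    [0,0,0.05],
    [0,0,0.04],
    [0,0,0]
  ],
  "roll": [0,0,0,0,0]
}}

```text
clock: 2.65
position: [0.4572, 0.0714, 0.2232]
eef_rot: [-179.6, -0.1, 114.3]
ft_force: [-0.3, -0.9, 0.9]
grip_width: 0.0933
grip_force: 0.0
```

```bash
python3 - <<'E'
from h import *
im,K,E=snap('wrist','w2'); s=robot.state(); print(s['position'],s['eef_rot'],s['q'],s['joint_velocities'])
m=mask(im,(18,120,60),(32,255,255)); m[:,:240]=0;m[:,400:]=0
for b in blobs(m,300):
    r=cv2.minAreaRect(b);P=ray(cv2.boxPoints(r),K,E,.177)[:,:2];print(r,P,P.mean(0),np.linalg.norm(P-np.roll(P,1,0),axis=1))
E
```

```text
[0.4584 0.072  0.2247] [-179.8163   -0.0377  114.3075] [ 12.4914  22.565  -33.1956 111.137   15.6713  50.9455  -4.4049] [ 0.3735 -1.5787 -1.0852 -2.3951 -0.4647  0.3823  0.3365]
((342.5, 414.5), (23.0, 113.0), 90.0) [[ 0.475  -0.0235]
 [ 0.5421  0.0073]
 [ 0.5504 -0.0087]
 [ 0.4821 -0.0401]] [ 0.5124 -0.0163] [0.018  0.0738 0.018  0.0752]
((323.9999694824219, 242.49996948242188), (57.99999237060547, 114.99998474121094), 0.0) [[0.4516 0.0459]
 [0.4243 0.1093]
 [0.4535 0.1226]
 [0.4833 0.0604]] [0.4532 0.0846] [0.0349 0.069  0.0321 0.0689]
```

View pics/w2.png

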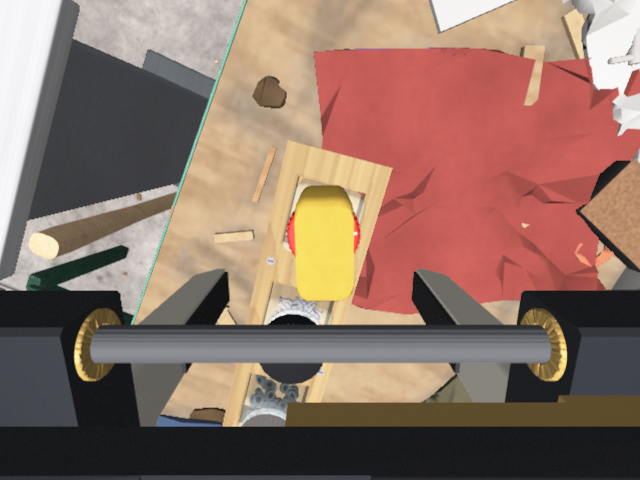

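>>> {"op": "carry_out", "data": {
  "translation": [
    [0.008,0.002,0.05],
    [0,0,0.05],
    [0,0,0.047],
    [0,0,0],
    [0,0,0]
  ],
  "roll": [0,0,0,0,0]
}}

```text
clock: 3.2
position: [0.4591, 0.0771, 0.1532]
eef_rot: [179.9, 0.0, 114.4]
ft_force: [-0.7, -0.3, 0.1]
grip_width: 0.093
grip_force: 0.0
```

>>> {"op": "carry_out", "data": {
  "translation": [
    [0,0,0],
    [0,0,0],
    [0,0,0],
    [0,0,0],
    [0,0,0]
  ],
  "roll": [0,0,0,0,0],
  "jaw": -0.6,
  "force": 20
}}

```text
clock: 3.7
position: [0.4583, 0.0771, 0.1524]
eef_rot: [180.0, 0.0, 114.4]
ft_force: [-0.0, -0.7, -0.1]
grip_width: 0.0575
grip_force: 0.0
```

>>> {"op": "carry_out", "data": {
  "translation": [
    [0,0,0],
    [0,0,0],
    [0,0,0],
    [0,0,0],
    [0,0,0]
  ],
  "roll": [0,0,0,0,0]
}}

```text
clock: 4.2
position: [0.4577, 0.0769, 0.1521]
eef_rot: [-179.9, -0.0, 114.4]
ft_force: [-2.5, -0.0, 1.0]
grip_width: 0.0336
grip_force: 19.9
```

>>> {"op": "carry_out", "data": {
  "translation": [
    [0,0,-0.04],
    [0,0,-0.05],
    [0,0,-0.04],
    [-0.058,0.026,0],
    [-0.058,0.026,0]
  ],
  "roll": [0,0,0,0,0]
}}

```text
clock: 4.7
position: [0.5064, 0.0352, 0.2179]
eef_rot: [179.9, 0.0, 114.6]
ft_force: [0.3, 0.2, -2.4]
grip_width: 0.0342
grip_force: 19.9
```

>>> {"op": "carry_out", "data": {
  "translation": [
    [-0.058,0.026,0],
    [-0.058,0.026,0],
    [-0.058,0.026,0],
    [-0.058,0.026,0],
    [0,0,0]
  ],
  "roll": [0,0,0,0,-0.16]
}}

```text
clock: 5.2
position: [0.6037, -0.0543, 0.2156]
eef_rot: [-180.0, 0.2, 121.4]
ft_force: [-0.4, -0.3, -3.5]
grip_width: 0.0338
grip_force: 19.9
```

>>> {"op": "carry_out", "data": {
  "translation": [
    [0,0,0],
    [0,0,0],
    [0,0,0],
    [0,0,0],
    [0,0,0]
  ],
  "roll": [-0.16,-0.16,-0.16,-0.16,-0.16]
}}

```text
clock: 5.7
position: [0.6008, -0.0493, 0.2162]
eef_rot: [-180.0, -0.1, 157.9]
ft_force: [0.1, -0.1, -2.2]
grip_width: 0.0339
grip_force: 19.9
```

>>> {"op": "carry_out", "data": {
  "translation": [
    [0,0,0],
    [0,0,0],
    [0,0,0],
    [0,0,0],
    [0,0,0]
  ],
  "roll": [-0.16,-0.16,-0.16,-0.16,0]
}}

```text
clock: 6.2
position: [0.6008, -0.0495, 0.2161]
eef_rot: [180.0, -0.1, -173.6]
ft_force: [-0.5, 0.7, -2.7]
grip_width: 0.0338
grip_force: 19.9
```

```bash
python3 - <<'E'
from h import *
im,K,E=snap('wrist','w3'); s=robot.state(); print(s['position'],s['eef_rot'],s['q'],s['grip_force'],s['grip_width'])
E
```

```text
[ 0.6008 -0.0494  0.2163] [ 179.957    -0.0791 -173.7232] [ 30.6594  39.7171 -49.3561  90.3096  32.2264  65.2023  70.2228] 19.94202822446823 0.03386542025898621
```

View pics/w3.png

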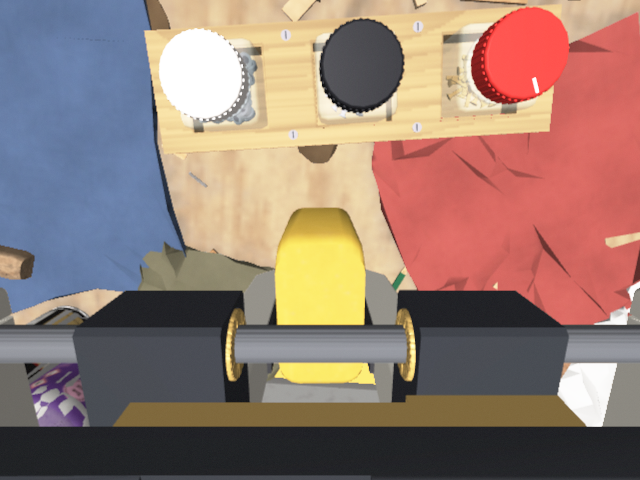

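```bash
python3 - <<'E'
from h import *
c=viewer.camera_info('top');K,E=c['camera_matrix'],c['extrinsics']
print(proj([[.613,-.033,0],[.613,-.067,0],[.537,-.033,0],[.537,-.067,0]],K,E))
im=cv2.imread('pics/w3.png'); s=robot.state(); c=viewer.camera_info('wrist');K=c['camera_matrix'];E=tool(s)@c['tool_from_camera']
m=mask(im,(0,180,225),(8,255,255)); m[150:]=0
for b in blobs(m,300):
    P=ray(b[:,0,:],K,E,.108)[:,:2]; print(cv2.boundingRect(b),cv2.minEnclosingCircle(P.astype(np.float32)*1000))
mk=ray([(533,78),(538,93)],K,E,.108);print('mark',mk)
B=mask(im,(0,0,0),(180,90,60));B[:,:315]=0;B[:,410:]=0;B[125:]=0
for b in blobs(B,300):
    print('blk',cv2.boundingRect(b),cv2.minEnclosingCircle((ray(b[:,0,:],K,E,.1)[:,:2]*1000).astype(np.float32)))
Rk=ray([(145,30),(163,153),(550,131)],K,E,.04);print(Rk,np.linalg.norm(Rk[1]-Rk[0]),np.linalg.norm(Rk[1]-Rk[2]))
E
```

```text
[[329.4376 198.554 ]
 [341.9666 198.219 ]
 [330.2671 226.1519]
 [342.8852 225.8163]]
mark [[0.4719 0.0822 0.108 ]
 [0.4809 0.0881 0.108 ]]
blk (320, 19, 83, 94) ((476.0638427734375, -34.39520263671875), 30.191730499267578)
[[ 0.4549 -0.2118  0.04  ]
 [ 0.5535 -0.1969  0.04  ]
 [ 0.4968  0.1451  0.04  ]] 0.09977453193195862 0.34661639158925395
```

>>> {"op": "carry_out", "data": {
  "translation": [
    [0,0,0.05],
    [0,0,0.07],
    [0,0,0.07],
    [0,0,0.07],
    [0,0,0.04]
  ],
  "roll": [0,0,0,0,0]
}}

```text
clock: 6.75
position: [0.5994, -0.0497, 0.064]
eef_rot: [-180.0, -0.3, -173.7]
ft_force: [-0.8, -0.2, -2.6]
grip_width: 0.0336
grip_force: 19.9
```

>>> {"op": "carry_out", "data": {
  "translation": [
    [0,0,0.01],
    [0,0,0.008],
    [0,0,0.006],
    [0,0,0.004],
    [0,0,0]
  ],
  "roll": [0,0,0,0,0]
}}

```text
clock: 7.25
position: [0.6016, -0.049, 0.0539]
eef_rot: [-180.0, 0.1, -173.6]
ft_force: [0.0, 0.2, -2.4]
grip_width: 0.0339
grip_force: 19.9
```

>>> {"op": "carry_out", "data": {
  "translation": [
    [0,0,0.006],
    [0,0,0.005],
    [0,0,0.004],
    [0,0,0.002],
    [0,0,0]
  ],
  "roll": [0,0,0,0,0]
}}

```text
clock: 7.75
position: [0.601, -0.049, 0.0444]
eef_rot: [180.0, -0.0, -173.6]
ft_force: [-0.6, -0.2, -2.3]
grip_width: 0.034
grip_force: 19.9
```

>>> {"op": "carry_out", "data": {
  "translation": [
    [0,0,0.002],
    [0,0,0.002],
    [0,0,0],
    [0,0,0],
    [0,0,0]
  ],
  "roll": [0,0,0,0,0]
}}

```text
clock: 8.25
position: [0.6014, -0.0489, 0.0433]
eef_rot: [-180.0, 0.0, -173.6]
ft_force: [-1.7, -0.2, 3.9]
grip_width: 0.0336
grip_force: 19.9
```

>>> {"op": "carry_out", "data": {
  "translation": [
    [0,0,0],
    [0,0,0],
    [0,0,0],
    [0,0,0],
    [0,0,0]
  ],
  "roll": [0,0,0,0,0],
  "jaw": 0.5
}}

```text
clock: 8.75
position: [0.6012, -0.0489, 0.0425]
eef_rot: [180.0, 0.0, -173.6]
ft_force: [-0.4, -1.1, -0.6]
grip_width: 0.068
grip_force: 0.0
```

>>> {"op": "carry_out", "data": {
  "translation": [
    [0,0,0],
    [0,0,0],
    [0,0,-0.04],
    [0,0,-0.06],
    [0,0,-0.08]
  ],
  "roll": [0,0,0,0,0]
}}

```text
clock: 9.25
position: [0.5999, -0.0493, 0.1321]
eef_rot: [180.0, -0.2, -173.5]
ft_force: [1.0, -0.3, 0.1]
grip_width: 0.0699
grip_force: 0.0
```

>>> {"op": "carry_out", "data": {
  "translation": [
    [0,0,-0.06],
    [0,0,-0.08],
    [0,0,-0.06],
    [0.051,0.055,0],
    [0.051,0.055,0]
  ],
  "roll": [0,0,0,0,0],
  "jaw": 1
}}

```text
clock: 9.75
position: [0.5444, 0.0002, 0.2336]
eef_rot: [180.0, 0.2, -173.7]
ft_force: [0.2, 0.3, -0.1]
grip_width: 0.0929
grip_force: 0.0
```

>>> {"op": "carry_out", "data": {
  "translation": [
    [0.051,0.055,0],
    [0.051,0.055,0],
    [0.051,0.055,0],
    [0,0,0],
    [0,0,0]
  ],
  "roll": [0,0,0,0.175,0.175]
}}

```text
clock: 10.25
position: [0.458, 0.0742, 0.2331]
eef_rot: [-180.0, 0.0, 170.5]
ft_force: [-0.2, -0.4, -0.6]
grip_width: 0.0932
grip_force: 0.0
```

>>> {"op": "carry_out", "data": {
  "translation": [
    [0,0,0],
    [0,0,0],
    [0,0,0],
    [0,0,0],
    [0,0,0]
  ],
  "roll": [0.175,0.175,0.175,0.175,0.175]
}}

```text
clock: 10.75
position: [0.4589, 0.0735, 0.2328]
eef_rot: [180.0, 0.0, 131.0]
ft_force: [1.2, 0.8, -0.5]
grip_width: 0.0928
grip_force: 0.0
```

>>> {"op": "carry_out", "data": {
  "translation": [
    [0,0,0],
    [0,0,0],
    [0,0,0],
    [0,0,0],
    [0,0,0]
  ],
  "roll": [0.175,0.175,0.175,0.175,0.175]
}}

```text
clock: 11.25
position: [0.4588, 0.0735, 0.2328]
eef_rot: [180.0, -0.0, 91.6]
ft_force: [-0.3, 0.3, -0.2]
grip_width: 0.0931
grip_force: 0.0
```

>>> {"op": "carry_out", "data": {
  "translation": [
    [0,0,0],
    [0,0,0],
    [0,0,0],
    [0,0,0],
    [0,0,0]
  ],
  "roll": [0.175,0.175,0.175,0.175,0]
}}

```text
clock: 11.75
position: [0.4589, 0.0736, 0.2328]
eef_rot: [180.0, 0.0, 60.5]
ft_force: [-0.0, -0.1, -0.2]
grip_width: 0.0932
grip_force: 0.0
```

```bash
cat > cap.py <<'E'
from h import *
import sys
im,K,E=snap('wrist',sys.argv[1]); s=robot.state(); print(s['position'],s['eef_rot'],s['q'])
H=cv2.cvtColor(im,cv2.COLOR_BGR2HSV)
m=cv2.inRange(H,np.array((0,200,200)),np.array((6,255,255)))|cv2.inRange(H,np.array((175,200,200)),np.array((180,255,255)))
for b in blobs(m,1000):
    P=ray(b[:,0,:],K,E,.108)[:,:2]; print(cv2.boundingRect(b),cv2.minEnclosingCircle(P.astype(np.float32)*1000))
c=viewer.camera_info('top'); 
E
python3 cap.py w4
```

```text
[0.4589 0.0736 0.2328] [179.9898   0.0012  60.6376] [  3.3032  20.196  -20.372  110.7616   8.9641  50.5516 -50.9959]
```

View pics/w4.png

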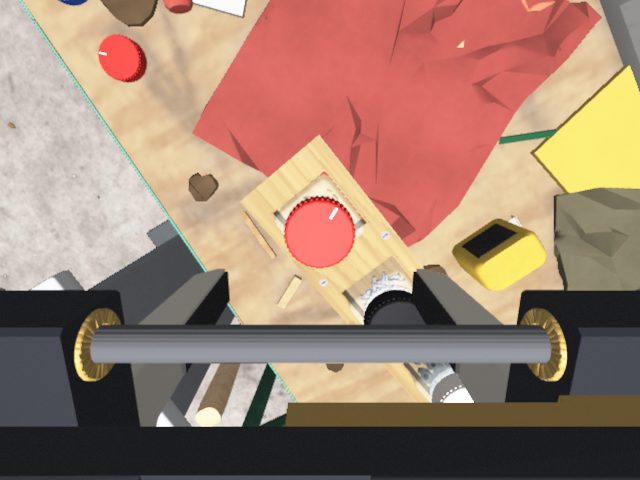

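```bash
python3 - <<'E'
from h import *
im=cv2.imread('pics/w4.png');s=robot.state(); c=viewer.camera_info('wrist');K=c['camera_matrix'];E=tool(s)@c['tool_from_camera']
m=mask(im,(0,120,180),(8,255,255))|mask(im,(172,120,180),(180,255,255)); m[:,:275]=0;m[:,365:]=0;m[:185]=0;m[280:]=0
for b in blobs(m,500):
    x,y,w,h=cv2.boundingRect(b);print(x,y,w,h,ray([(x,y+h-w/2),(x+w,y+h-w/2),(x+w/2,y+h)],K,E,.108))
    P=ray((x+w/2,y+h-w/2*0.98),K,E,.108)[0];q=np.linalg.inv(tool(s))@np.r_[P,1];print('center',P,'tool',q)
a=ray([(331,218),(337,208)],K,E,.108);d=a[1]-a[0];d2=a.mean(0)-P;print('mark',np.degrees(np.arctan2(d[1],d[0])),np.degrees(np.arctan2(d2[1],d2[0])))
E
```

```text
284 198 71 70 [[0.4337 0.0891 0.108 ]
 [0.4834 0.0611 0.108 ]
 [0.4437 0.0488 0.108 ]]
center [0.4583 0.0746 0.108 ] tool [ 0.0006 -0.0011  0.1248  1.    ]
mark 30.47795863888816 25.767051139877164
```

>>> {"op": "carry_out", "data": {
  "translation": [
    [0,-0.002,0.05],
    [0,0,0.07],
    [0,0,0.07],
    [0,0,0.05],
    [0,0,0.024]
  ],
  "roll": [0,0,0,0,0]
}}

```text
clock: 12.3
position: [0.4568, 0.0737, 0.0986]
eef_rot: [-179.8, 0.1, 60.6]
ft_force: [-0.5, -0.4, 0.7]
grip_width: 0.093
grip_force: 0.0
```

>>> {"op": "carry_out", "data": {
  "translation": [
    [0,0,0.006],
    [0,0,0],
    [0,0,0],
    [0,0,0],
    [0,0,0]
  ],
  "roll": [0,0,0,0,0]
}}

```text
clock: 12.8
position: [0.4587, 0.0738, 0.0984]
eef_rot: [179.9, -0.1, 60.5]
ft_force: [0.0, -0.1, -0.3]
grip_width: 0.0929
grip_force: 0.0
```

Close on the cap.

>>> {"op": "carry_out", "data": {
  "translation": [
    [0,-0.001,0.002],
    [0,0,0],
    [0,0,0],
    [0,0,0],
    [0,0,0]
  ],
  "roll": [0,0,0,0,0],
  "jaw": -0.5,
  "force": 50
}}

```text
clock: 13.3
position: [0.4581, 0.074, 0.0968]
eef_rot: [180.0, -0.0, 60.4]
ft_force: [1.4, -1.3, -2.8]
grip_width: 0.0582
grip_force: 50.2
```

>>> {"op": "carry_out", "data": {
  "translation": [
    [0,0,0],
    [0,0,0],
    [0,0,0],
    [0,0,0],
    [0,0,0]
  ],
  "roll": [0,0,0,0,0]
}}

```text
clock: 13.8
position: [0.4581, 0.074, 0.0968]
eef_rot: [180.0, -0.0, 60.4]
ft_force: [2.3, -0.4, 0.1]
grip_width: 0.0579
grip_force: 50.0
```

>>> {"op": "carry_out", "data": {
  "translation": [
    [0,0,0],
    [0,0,0],
    [0,0,0],
    [0,0,0],
    [0,0,0]
  ],
  "roll": [-0.08,-0.08,-0.08,0,0]
}}

```text
clock: 14.3
position: [0.4579, 0.074, 0.0968]
eef_rot: [180.0, -0.0, 71.2]
ft_force: [1.8, -0.4, 0.8]
grip_width: 0.0577
grip_force: 50.0
```

```bash
python3 -c "
from h import *
s=robot.state();print(s)"
```

```text
{'clock': 14.3, 'q': array([  0.8293,  32.3434, -18.4128, 119.8595,  19.4155,  30.5727,
       -50.5549]), 'joint_velocities': array([-0.2337, -0.023 ,  0.1367,  0.0457, -0.0073, -0.081 ,  0.0865]), 'joint_efforts': array([ -0.3423, -34.5163,  -2.8112,  -8.2662,  -0.2549,   0.0452,
        -0.0488]), 'position': array([0.4579, 0.074 , 0.0968]), 'eef_rot': array([179.9825,  -0.005 ,  71.2028]), 'ft_force': array([ 1.8281, -0.3941,  0.7734]), 'torque': array([-0.3029, -0.2407,  0.0816]), 'grip_force': 50.0002665258944, 'grip_width': 0.0576767436589131}
```

>>> {"op": "carry_out", "data": {
  "translation": [
    [0,0,-0.0003],
    [0,0,-0.0003],
    [0,0,-0.0003],
    [0,0,-0.0003],
    [0,0,-0.0003]
  ],
  "roll": [-0.16,-0.16,-0.16,-0.16,-0.16]
}}

```text
clock: 14.8
position: [0.4568, 0.0744, 0.0975]
eef_rot: [-179.9, -0.0, 107.5]
ft_force: [-0.9, -0.2, 3.1]
grip_width: 0.0578
grip_force: 50.0
```

```bash
python3 -c "
from h import *
s=robot.state();print(s['position'],s['ft_force'],s['torque'],s['q'],s['grip_width']);snap('scene','s2');snap('wrist','w5')
im=cv2.imread('pics/s2.png')[200:300,240:400];im2=cv2.imread('pics/w5.png')[150:350,200:440]
cv2.imwrite('pics/s2c.png',np.hstack([cv2.resize(im,(480,300)),cv2.resize(im2,(320,300))]))"
```

```text
[0.4568 0.0744 0.0975] [-0.8947 -0.2387  3.0626] [ 0.0402  0.1179 -0.1272] [  7.8207  33.8769 -28.9434 119.6797  29.2404  33.4653 -24.4368] 0.057814006623611705
```

View pics/s2c.png

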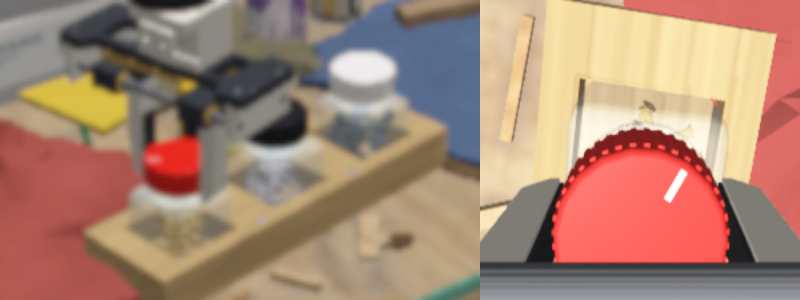

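The crop shows the cap gripped and its mark still about 30° right of the tool axis, as before the turn. The cap is turning with the fingers and the jar is square in its pocket.

>>> {"op": "carry_out", "data": {
  "translation": [
    [0,0,-0.0003],
    [0,0,-0.0003],
    [0,0,-0.0003],
    [0,0,-0.0003],
    [0,0,-0.0003]
  ],
  "roll": [-0.16,-0.16,-0.16,-0.16,-0.16]
}}

```text
clock: 15.4
position: [0.4574, 0.0742, 0.0981]
eef_rot: [-180.0, -0.0, 143.3]
ft_force: [-0.3, -0.6, -0.1]
grip_width: 0.0582
grip_force: 50.0
```

>>> {"op": "carry_out", "data": {
  "translation": [
    [0,0,-0.0003],
    [0,0,-0.0003],
    [0,0,-0.0003],
    [0,0,-0.0003],
    [0,0,0]
  ],
  "roll": [-0.16,-0.16,-0.16,-0.16,0]
}}

```text
clock: 15.9
position: [0.4572, 0.0739, 0.0983]
eef_rot: [-180.0, -0.1, 171.9]
ft_force: [0.1, 0.5, -1.3]
grip_width: 0.0578
grip_force: 50.0
```

```bash
python3 -c "
from h import *
s=robot.state();print(s['position'],s['eef_rot'],s['ft_force'],s['torque'],s['q'],s['grip_width']);snap('wrist','w6')
cv2.imwrite('pics/w6c.png',cv2.imread('pics/w6.png')[130:350,180:460])"
```

```text
[0.4572 0.0739 0.0983] [-179.9955   -0.1017  171.8805] [ 0.1112  0.5395 -1.2931] [ 0.0565 -0.0762 -0.0212] [ 19.0711  38.7972 -47.1338 119.2822  44.1198  41.1976  24.7674] 0.05777885623775648
```

View pics/w6c.png

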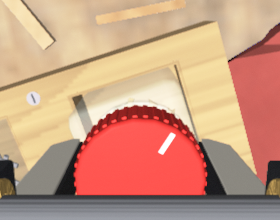

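>>> {"op": "carry_out", "data": {
  "translation": [
    [0,0,-0.003],
    [0,0,-0.003],
    [0,0,-0.003],
    [0,0,0],
    [0,0,0]
  ],
  "roll": [0,0,0,0,0]
}}

```text
clock: 16.45
position: [0.4578, 0.0741, 0.1034]
eef_rot: [-180.0, 0.0, 172.0]
ft_force: [0.0, -0.2, -1.0]
grip_width: 0.0576
grip_force: 50.0
```

Only about 1 N (the cap's weight) — the threads are free. Lift on.

>>> {"op": "carry_out", "data": {
  "translation": [
    [0,0,-0.01],
    [0,0,-0.012],
    [0,0,-0.012],
    [0,0,-0.012],
    [0,0,-0.008]
  ],
  "roll": [0,0,0,0,0]
}}

```text
clock: 16.95
position: [0.458, 0.0742, 0.1311]
eef_rot: [180.0, 0.1, 172.0]
ft_force: [0.4, -0.3, -0.9]
grip_width: 0.058
grip_force: 50.0
```

>>> {"op": "carry_out", "data": {
  "translation": [
    [0,0,-0.008],
    [0,0,0],
    [0,0,0],
    [0,0,0],
    [0,0,0]
  ],
  "roll": [0,0,0,0,0]
}}

```text
clock: 17.45
position: [0.4576, 0.074, 0.1341]
eef_rot: [-180.0, -0.0, 172.0]
ft_force: [0.4, 0.7, -1.8]
grip_width: 0.0576
grip_force: 50.0
```

>>> {"op": "carry_out", "data": {
  "translation": [
    [0,0,0],
    [0,0,0],
    [0,0,0],
    [0,0,0],
    [0,0,0]
  ],
  "roll": [0,0,0,0,0]
}}

```text
clock: 17.95
position: [0.4578, 0.0741, 0.1343]
eef_rot: [180.0, 0.0, 172.0]
ft_force: [0.1, 0.3, -0.7]
grip_width: 0.0578
grip_force: 50.0
```

```bash
python3 -c "
from h import *
s=robot.state();print(s['position'],s['ft_force'],s['grip_width'],s['joint_velocities']);snap('scene','s3');snap('wrist','w7')
im=cv2.imread('pics/s3.png')[200:300,240:400];im2=cv2.imread('pics/w7.png')[100:400,160:480]
cv2.imwrite('pics/s3c.png',np.hstack([cv2.resize(im,(480,300)),im2]))"
```

```text
[0.4578 0.0741 0.1343] [ 0.131   0.2581 -0.7099] 0.05776651621306753 [ 0.0387 -0.1146  0.0364  0.122   0.0442  0.0246 -0.0962]
```

View pics/s3c.png

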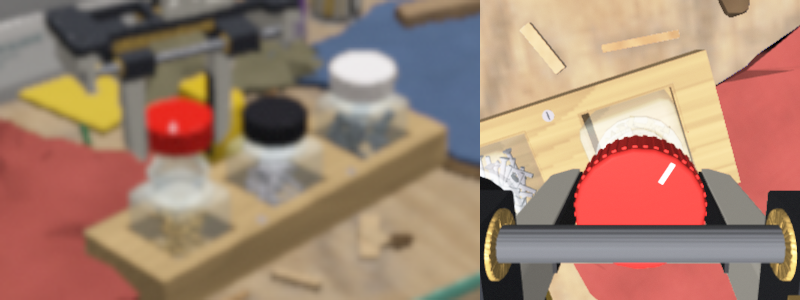

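The jar is seated in its pocket with its mouth exposed. The cap is held level above it, with its edge about 19 mm over the mouth, so I'm handing in.

```bash
python3 -c "
from workcell import robot
print(robot.close_job())"
```

```text
the job is handed in; nothing more can be done
None
```

I handed the job in at about 18 s with the tape measure upright on the bench and the red cap held level about 19 mm above the mouth of its jar, which is still in its pocket; the hand-in returned no verdict.

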